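# Crack a nut with the pounder, then hold it poised over the other cracker

### The job

There is a nut shut inside the dark wooden nut cracker: grip the steel pounder by its upright black handle and crack the nut with a brisk blow of the pounder's flat underside that drives the cracker's sprung plunger practically all the way down (not a slow push). Then carry the pounder over the row of jars on the black tray and finish still holding it, upright and still, about a centimetre above the plunger plate of the pale wooden cracker, centred and lined up with the plate, ready for the next nut. Never touch the pale cracker, keep the hand off both crackers, and leave the jars and other things where they stand.

Things in the scene. Friction and masses are not known exactly. Their poses are not given: they have to be found in the camera images.
- pounder: Steel meat pounder standing upright, loose, 142 mm tall, about 0.4 kg, at either side beyond a cracker. Origin: centre of its flat underside, z up. Head 36 (x) by 60 (y) mm, 30 mm high; neck 26 mm thick to 42 mm up; flat black handle 20 (x) by 32 (y) mm, 42 to 132 mm up; steel cap 24 x 36 mm on top. Grip the handle across its 20 mm, fingers closing along the pounder's x.
- pounder_grip (a point): The point to grip on the pounder: on its axis, 80 mm above its underside; axes as the pounder's.
- dark_cracker: Nut cracker of dark brown wood, fixed to the worktop. Origin: centre of its underside, z up. Foot 76 mm (x) by 96 mm (y), 25 mm high; tower 50 x 56 mm up to 67 mm; above it the plunger with a rectangular steel plate, 36 mm (x) by 60 mm (y), 10 mm thick, top 105 mm above the worktop when up.
- dark_plate (a point): Centre of the top of the dark cracker's plunger plate (moves with it); x along the plate's 36 mm side, y along its 60 mm side, z up.
- dark_plunger (a joint): How far the dark cracker's plunger is pushed straight down, in m: 0 up, 0.020 at the bottom stop. A spring pushes back with 5 N at the top and 15 N at the bottom and returns it.
- pale_cracker: Nut cracker of pale wood, otherwise the same as the dark one; fixed. The two may have changed places, and each is turned by itself.
- pale_plate (a point): Centre of the top of the pale cracker's plunger plate, 105 mm above the worktop when up; x along the plate's 36 mm side, y along its 60 mm side, z up.
- pale_plunger (a joint): The same for the pale cracker's plunger: 0 up, 0.020 down.
- jar_tray: Low black tray fixed between the two crackers, 113 mm (its x) by 263 mm (its y), 17 mm high; origin: centre of its underside. Its long side (y) runs roughly to and from the robot. Four jars and a shaker stand on it in a row along y, 46 mm apart; their tops are up to 114 mm above the worktop.
- jar_a: Spice jar in the row, 41 mm across, 105 mm tall, loose; origin: centre of its underside (so for the others).
- jar_b: Spice jar in the row, 41 mm across, 105 mm tall, loose.
- shaker: Salt shaker in the middle of the row, 44 mm across, 90 mm tall, loose.
- jar_c: Spice jar in the row, 41 mm across, 105 mm tall, loose.
- jar_d: Spice jar in the row, 41 mm across, 105 mm tall, loose.
- timer: White round kitchen timer, 64 mm across, 56 mm high, loose, beyond the cracker at the side where the pounder is not. Origin: centre of its underside.
- lemon: Lemon at the back, 78 x 55 x 56 mm, loose; above it, from 0.58 m ahead of the robot, hang wall cabinets, their underside 0.5 m over the worktop: a high wrist can strike them.
- garlic: Garlic bulb at the back, 60 x 57 x 58 mm, loose.
There are look-alikes about, which are no part of the job. Of the things like the pale_cracker, leave any that is red; of the rest the larger one is meant.

How it is judged:
By the outcome, as a careful person would: the job done as asked, in the order asked, and still so for the second after the job is handed in, while the arm keeps its last pose, push and grip.
It also fails if it takes over 45 s, if anything falls off the work surface, if the arm or the gripper's body presses on something with over 40 N, if the wrist force passes 120 N, or if a joint passes its speed limit or range.

### The arm

A 7-joint arm with a two-finger parallel gripper is mounted at the origin on a cart in front of the work surface, level with it; the furniture and walls round the work are solid. World frame = base frame: x ahead of the robot, y to its left, z up, the work surface at z = 0. Lengths are in m, angles in rad, forces in N, time in s.
With the tool pointing down it reaches from about 0.425 to 0.875 m from the base axis. Payload 4.7 kg.
Tool frame: the origin (TCP) lies midway between the tips of the shut fingers; the grasp point (between the pads) lies 19 mm behind it; z points along the fingers, y is the line along which they close (so a half turn about z gives the same grasp; the last joint's range is limited). The gripper opens to 87 mm and grips with 3 to 60 N. Pads are 19 mm wide; open, the fingers measure 117 mm over their backs; the gripper's body (75 mm by 190 mm) begins 51 mm behind the grasp point.
Start: joints at [-1.19, 0.321, -0.07, 1.45, 0.023, 1.371, -0.057], TCP at [0.233, 0.607, 0.223] pointing down, gripper open.
Joint ranges: [-2.86, 2.86], [-0.3, 2.09], [-1.38, 1.24], [0.06, 2.45], [-1.56, 4.7], [0.09, 2.05], [-2.69, 2.69]. Speed limits (rad/s): [2.57, 2.57, 3.14, 3.14, 3.14, 3.14, 3.14].

### API

Orientations are given as a rotation vector (axis times angle).
In Python, from bench import ctrl gives the robot as it stands. The module is installed in compiled form; this text tells all that it offers.
- The arm moves only by the shell command python3 -m handwheel 'ROWS' [FORCE]. ROWS is JSON, a list of rows, each a list of 7 numbers: the finger opening in m, from 0 to 0.087, then the shift along the tool's x, y, z in m, then the turn, a rotation vector about the tool's x, y, z in degrees. A call has 1 to 12 rows; each row shifts and turns the commanded pose from where the row before left it, along the tool's axes as they then stand; what a row does not reach is not made up. A row lasts 1/8 s, in which the tool goes at most 62.5 mm and 10.7 degrees, less where a joint would pass 70% of its speed; a pose out of reach is approached as far as the arm can. A call is refused whole if a number of a shift passes 0.0625 or a number of a turn 10.7, either way. A call with a gripper value outside its range is refused whole. The fingers move at their own pace and stop on an object; FORCE is the grip in N (left out, the last holds). Time passes only in rows, so rows that do not move let the fingers close. It gives the time, the measured TCP pose, the force, the opening and the grip force at its end, in the units of the state.
- ctrl.get_state(): the state, without advancing time (a new reading comes with each control period).
- ctrl.get_image(name): name is "side" or "top"; returns (picture, depth): 384x512x3 uint8, blue, green, red; 384x512 float32, m along the optical axis (not along the pixel's ray), 0 where there is no reading.
- ctrl.camera_info(name): a dict with "intrinsics" (3x3 intrinsics, pixels), "D" ([k1, k2, p1, p2, k3] as OpenCV has them; the pictures are not rectified), "R" (3x3) and "t" (3): a world point X has camera coordinates R X + t. Camera axes: x right, y down, z forward; pixel columns grow to the right and rows downward; lengths in m; the calibration is good to about 2 mm. A picture is of the moment at which its call begins. camera_info takes no time and is no camera call.
- ctrl.close_job(): hands the job in; it is judged then, once.
The state is a dict: "time": time; "joint_positions": joint angles; "qd": joint speeds; "joint_torque": joint torques, N m; "position": TCP position; "tool_rot": TCP orientation; "ft_force": force on the tool from outside, world axes, zero at the start; "torque": the same for the moment, N m; "grip_width": opening from 0.0 (shut) to 1.0 (fully open); "grip_force": force on a finger pad.
Only numpy, scipy, OpenCV 4.12 (cv2) and the standard library are available. Lean on these libraries where they do the work, as an engineer would, in place of code of your own. Each camera call takes 0.05 s, during which the arm holds its last target. There are 200 camera calls.

## Working session

There is one attempt and no reset: what is moved stays moved. The work goes in short steps, Python scripts to look and compute and a shell command to move; the robot and the scene stay as the last step left them, time stands still between calls to the robot, and variables do not carry over. Pictures are saved under pics/ and viewed, at most 10 in all, crops included, and the job is handed in when it is done.

```bash
mkdir -p pics
cat > h.py <<'E'
import numpy as np, cv2
from bench import ctrl
def cam(n):
    c=ctrl.camera_info(n); return [np.array(c[k],float) for k in("intrinsics","D","R","t")]
def grab(n,tag):
    im,d=ctrl.get_image(n); cv2.imwrite(f"pics/{tag}.png",im); np.save(f"pics/{tag}.npy",d); return im,d
def world(n,uv,z=None,d=None):
    "pixel -> world, on plane z or at depth d"
    K,D,R,t=cam(n); p=cv2.undistortPoints(np.array([[uv]],float),K,D)[0,0]
    r=np.array([p[0],p[1],1.]); C=-R.T@t; w=R.T@r
    return C+w*((z-C[2])/w[2] if d is None else d)
def cloud(n,d):
    K,D,R,t=cam(n); v,u=np.mgrid[:d.shape[0],:d.shape[1]]
    p=cv2.undistortPoints(np.stack([u,v],-1).reshape(-1,1,2).astype(float),K,D)[:,0]
    X=np.c_[p,np.ones(len(p))]*d.reshape(-1,1); return ((X-t)@R).reshape(*d.shape,3)
E
python3 - <<'E'
from h import *
for n in("top","side"):
    im,d=grab(n,n+"0"); K,D,R,t=cam(n); print(n,(-R.T@t).round(3),R.round(2).tolist(),K[0,0])
    cv2.imwrite(f"pics/{n}0b.png",cv2.resize(im,(800,600),interpolation=cv2.INTER_CUBIC))
s=ctrl.get_state(); print({k:np.round(s[k],3) for k in s})
E
```

```text
top [ 0.148 -0.077  1.657] [[-0.18, -0.98, -0.0], [-0.95, 0.17, -0.26], [0.26, -0.04, -0.97]] 410.09465013763327
side [-0.258 -1.325  0.956] [[0.81, -0.59, -0.01], [-0.31, -0.41, -0.86], [0.5, 0.7, -0.51]] 472.7481801727316
{'time': np.float64(0.1), 'joint_positions': array([-1.19 ,  0.322, -0.07 ,  1.452,  0.023,  1.371, -0.057]), 'qd': array([-0.001, -0.001, -0.002, -0.003,  0.001, -0.   , -0.   ]), 'joint_torque': array([-0.0000e+00, -4.9257e+01, -4.0600e-01, -3.1340e+01, -6.4000e-02,
        4.0000e-02,  0.0000e+00]), 'position': array([0.233, 0.606, 0.222]), 'tool_rot': array([-5.730e-01, -3.089e+00,  3.000e-03]), 'ft_force': array([ 0.099, -0.277,  0.259]), 'torque': array([ 0.023, -0.038,  0.019]), 'grip_force': np.float64(0.0), 'grip_width': np.float64(0.999)}
```

View pics/top0b.png

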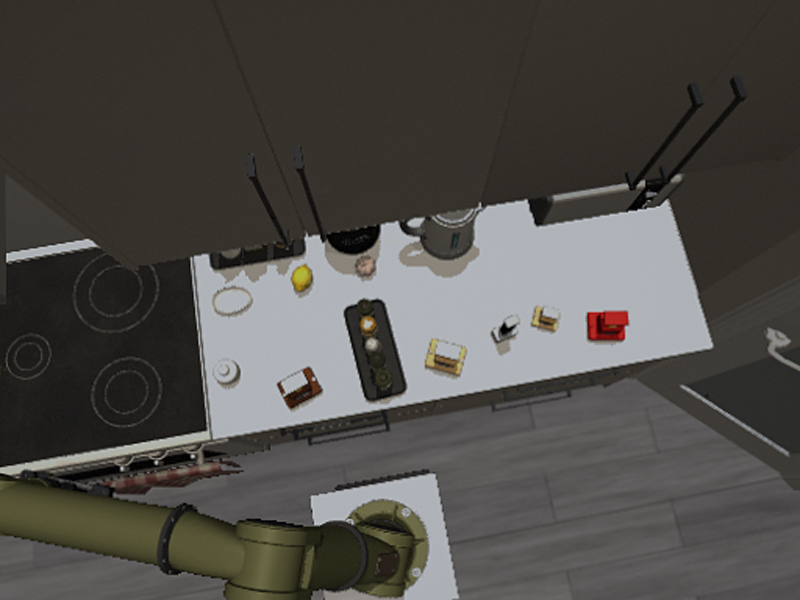

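View pics/side0b.png

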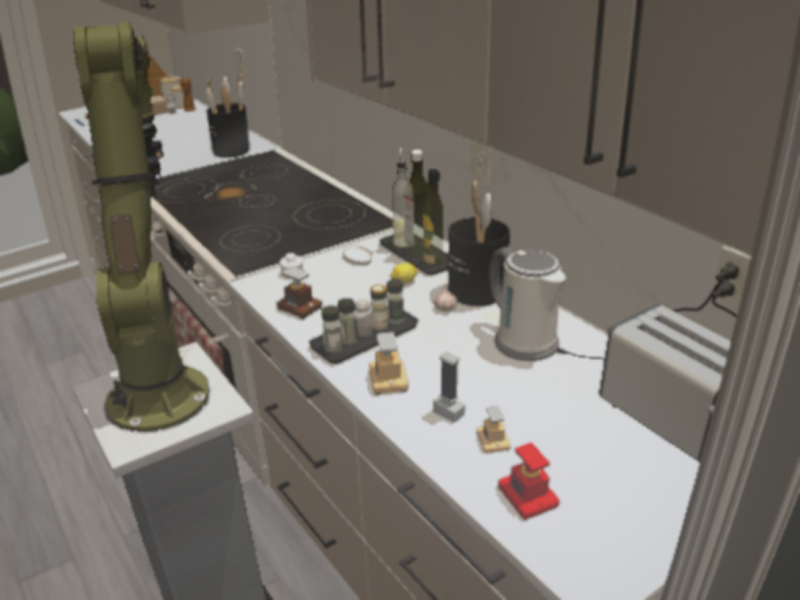

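The top view shows the dark cracker at (300,387), the pale one at (446,356), the pounder at (506,328) and the tray at (375,350), all in the 800x600 enlargement. The small pale cracker at (545,318) and the red one at (607,325) are look-alikes. Next I'll fit these from the depth data and look at crops.

```bash
cat > m.py <<'E'
from h import *
d={n:np.load(f"pics/{n}0.npy") for n in("top","side")}
P={n:cloud(n,d[n]) for n in d}
s=512/800
c={'dark':(300,387,.1),'pale':(446,356,.1),'pounder':(506,328,.1),'tray':(375,350,.017)}
for k,(u,v,z) in c.items():
    w=world("top",(u*s,v*s),z=z); print(k,w.round(3))
    for n in P:
        q=P[n].reshape(-1,3); m=(np.linalg.norm(q[:,:2]-w[:2],axis=1)<(.08 if k!='tray' else .16))&(q[:,2]>-.02)&(q[:,2]<.2); q=q[m]
        bands={'dark':[(.095,.115),(.018,.032)],'pale':[(.095,.115),(.018,.032)],'pounder':[(.125,.155),(.02,.036)],'tray':[(.01,.024),(.085,.125)]}[k]
        for a,b in bands:
            g=q[(q[:,2]>a)&(q[:,2]<b)]
            if len(g)<4: print(n,a,len(g)); continue
            r=cv2.minAreaRect((g[:,:2]*1000).astype(np.float32))
            print(n,(a,b),len(g),'zmed %.4f'%np.median(g[:,2]),'mean',g[:,:2].mean(0).round(4),'rect',np.round(r[0],1),np.round(r[1],1),round(r[2],1))
ims=[]
for n,k,(x0,y0,x1,y1) in(("top","a",(170,190,350,270)),("side","b",(160,160,340,295))):
    im=cv2.imread(f"pics/{n}0.png")[y0:y1,x0:x1]; f=800//(x1-x0)
    cv2.imwrite(f"pics/crop_{k}.png",cv2.resize(im,None,fx=4,fy=4,interpolation=cv2.INTER_CUBIC))
E
python3 m.py
```

```text
dark [0.405 0.132 0.1  ]
top (0.095, 0.115) 150 zmed 0.1035 mean [0.4175 0.1446] rect [417.7 144.9] [36.6 59. ] 18.7
top (0.018, 0.032) 198 zmed 0.0237 mean [0.4108 0.1389] rect [417.3 145.9] [76.4 94. ] 18.3
side (0.095, 0.115) 95 zmed 0.1024 mean [0.4178 0.1369] rect [418.5 141.3] [41.4 66.8] 16.9
side (0.018, 0.032) 164 zmed 0.0254 mean [0.4126 0.121 ] rect [418.7 141. ] [ 78.4 101.8] 21.0
pale [ 0.417 -0.233  0.1  ]
top (0.095, 0.115) 144 zmed 0.1037 mean [ 0.4296 -0.2388] rect [ 429.7 -239.2] [59.9 36.2] 65.4
top (0.018, 0.032) 183 zmed 0.0238 mean [ 0.4234 -0.2361] rect [ 429.4 -238.6] [95.5 76.3] 64.5
side (0.095, 0.115) 137 zmed 0.1057 mean [ 0.43   -0.2474] rect [ 432.5 -243.3] [67.9 36.5] 63.3
side (0.018, 0.032) 232 zmed 0.0251 mean [ 0.4198 -0.2607] rect [ 431.7 -246.3] [95.7 77.1] 64.9
pounder [ 0.46  -0.394  0.1  ]
top (0.125, 0.155) 56 zmed 0.1394 mean [ 0.4661 -0.4024] rect [ 466.6 -404.4] [24.  35.9] 9.2
top (0.02, 0.036) 65 zmed 0.0269 mean [ 0.4603 -0.395 ] rect [ 466.3 -402.2] [35.2 58.9] 12.5
side (0.125, 0.155) 94 zmed 0.1408 mean [ 0.466  -0.4108] rect [ 468.4 -408.8] [26.4 34.3] 10.1
side (0.02, 0.036) 140 zmed 0.0299 mean [ 0.4635 -0.416 ] rect [ 465.1 -409.9] [37.2 60. ] 18.7
tray [ 0.48  -0.062  0.017]
top (0.01, 0.024) 496 zmed 0.0132 mean [ 0.4683 -0.0774] rect [475.8 -59.8] [291.8 264.6] 42.1
top (0.085, 0.125) 450 zmed 0.1111 mean [ 0.4771 -0.066 ] rect [461.3 -86.5] [234.2 166.6] 47.9
side (0.01, 0.024) 467 zmed 0.0136 mean [ 0.4699 -0.0848] rect [464.1 -89.3] [252.1 260. ] 56.0
side (0.085, 0.125) 565 zmed 0.1066 mean [ 0.477  -0.0747] rect [465.8 -90.3] [229.6 166.4] 48.6
```

View pics/crop_a.png

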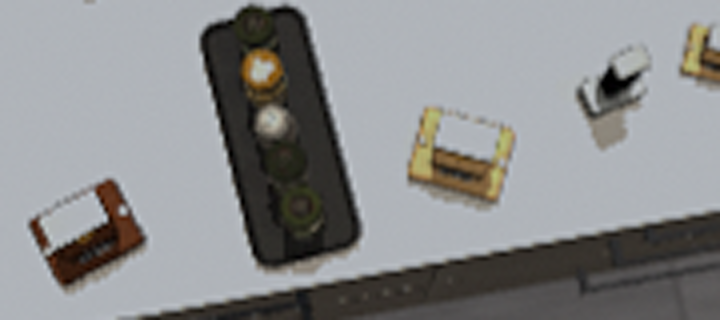

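View pics/crop_b.png

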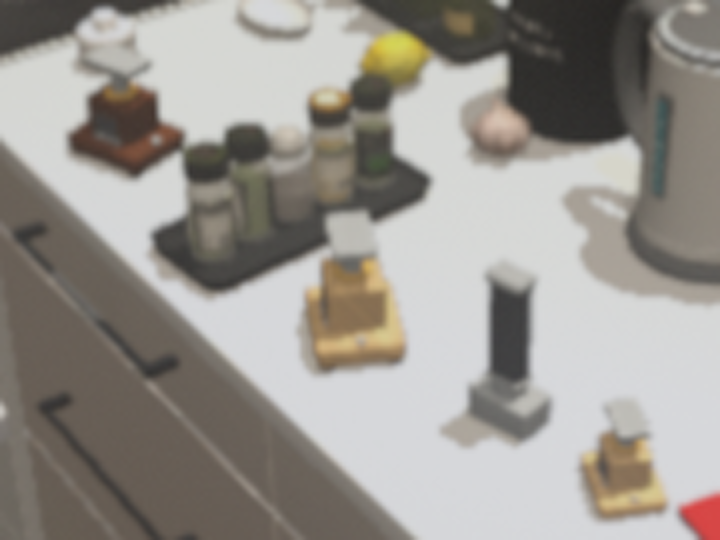

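The crops agree with the depth fits. Sizes come out right (plates 36x60, cap 24x36), and both cameras agree on the yaws: dark +18.5°, pale −25°, pounder about +10.5°. The two cameras differ by about 4 mm in y, which I'll settle once the pounder is gripped. First I turn the tool, then travel.

```bash
cat >> h.py <<'E'
from scipy.spatial.transform import Rotation as Ro
def st():
    s=ctrl.get_state(); R=Ro.from_rotvec(s["tool_rot"]).as_matrix(); y=R[:,1]
    print('t %.2f'%s["time"],'p',np.round(s["position"],4),'yaw(tool y) %.2f'%np.degrees(np.arctan2(y[1],y[0])),'zaxis',R[:,2].round(4),'F',np.round(s["ft_force"],1),'w',round(float(s["grip_width"])*87,1),'g',round(float(s["grip_force"]),1),'q',np.round(s["joint_positions"],2)); return s,R
def to(p,yaw):
    "tool-axis shift (mm) and turn about tool z (deg) to reach TCP p and tool-y yaw"
    s,R=st(); y=np.degrees(np.arctan2(R[1,1],R[0,1])); dy=yaw-y
    print('shift mm before turn',(R.T@(np.array(p)-s["position"])*1000).round(1),'turn z',round(-dy,2))
    y0=np.radians(yaw); Rt=np.array([[-np.sin(y0)*-1*-1,np.cos(y0),0],[0,0,0],[0,0,-1]]) 
    T=np.c_[[-np.sin(y0),np.cos(y0),0],[np.cos(y0),np.sin(y0),0],[0,0,-1]]
    T[:,0]=np.cross(T[:,1],T[:,2]); print('shift mm after turn',(T.T@(np.array(p)-s["position"])*1000).round(1))
    print('levelling rotvec deg (tool)',np.degrees(Ro.from_matrix(R.T@T).as_rotvec()).round(2))
E
sed -i '/Rt=np.array/s/Rt=.*$//' h.py
python3 -m handwheel '[[0.087,0,0,0,0,0,9.75],[0.087,0,0,0,0,0,9.75],[0.087,0,0,0,0,0,9.75],[0.087,0,0,0,0,0,9.75],[0.087,0,0,0,0,0,9.75],[0.087,0,0,0,0,0,9.75]]' 60
python3 -m handwheel '[[0.087,-0.049,0.0166,-0.003,0,0,0],[0.087,-0.049,0.0166,-0.003,0,0,0],[0.087,-0.049,0.0166,-0.003,0,0,0],[0.087,-0.049,0.0166,-0.003,0,0,0],[0.087,-0.049,0.0166,-0.003,0,0,0],[0.087,-0.049,0.0166,-0.003,0,0,0],[0.087,-0.049,0.0166,-0.003,0,0,0],[0.087,-0.049,0.0166,-0.003,0,0,0],[0.087,-0.049,0.0166,-0.003,0,0,0],[0.087,0,0,0,0,0,0]]'
python3 -c "
from h import *
to([.467,-.406,.25],10.5)"
```

```text
time: 0.85
position: [0.233, 0.6064, 0.2219]
tool_rot: [2.016, 2.409, -0.002]
ft_force: [0.6, 0.1, 0.3]
grip_width: 0.999
grip_force: 0.0
time: 2.1
position: [0.4624, 0.1954, 0.2498]
tool_rot: [2.019, 2.405, -0.0]
ft_force: [0.4, 0.5, -0.5]
grip_width: 0.998
grip_force: 0.0
t 2.10 p [0.4624 0.1954 0.2498] yaw(tool y) 9.98 zaxis [ 1.e-03 -9.e-04 -1.e+00] F [ 0.4  0.5 -0.5] w 86.8 g 0.0 q [-0.86 -0.02  0.4   1.78  0.01  1.38 -0.28]
shift mm before turn [-5.931e+02 -9.980e+01  3.000e-01] turn z -0.52
shift mm after turn [-5.922e+02 -1.051e+02 -2.000e-01]
levelling rotvec deg (tool) [ 0.05  0.06 -0.52]
```

```bash
python3 -m handwheel '[[0.087,-0.0539,-0.0091,0,0,0,-0.5],[0.087,-0.0538,-0.0096,0,0,0,0],[0.087,-0.0538,-0.0096,0,0,0,0],[0.087,-0.0538,-0.0096,0,0,0,0],[0.087,-0.0538,-0.0096,0,0,0,0],[0.087,-0.0538,-0.0096,0,0,0,0],[0.087,-0.0538,-0.0096,0,0,0,0],[0.087,-0.0538,-0.0096,0,0,0,0],[0.087,-0.0538,-0.0096,0,0,0,0],[0.087,-0.0538,-0.0096,0,0,0,0],[0.087,-0.0538,-0.0096,0,0,0,0],[0.087,0,0,0,0,0,0]]'
python3 -c "
from h import *
to([.467,-.406,.078],10.5)
im,d=grab('side','side1'); cv2.imwrite('pics/s1.png',cv2.resize(im[60:320,230:430],None,fx=3,fy=2.3*3/2.3*.75*1.0,interpolation=cv2.INTER_CUBIC))"
```

```text
time: 3.6
position: [0.4667, -0.4052, 0.248]
tool_rot: [-2.007, -2.415, 0.008]
ft_force: [-0.5, -0.0, 0.4]
grip_width: 1.0
grip_force: 0.0
t 3.60 p [ 0.4667 -0.4052  0.248 ] yaw(tool y) 10.53 zaxis [-0.0048 -0.0029 -1.    ] F [-0.5 -0.   0.4] w 87.0 g 0.0 q [-0.13  0.36  1.03  1.53 -0.31  1.43  1.1 ]
shift mm before turn [ -0.5   1.1 170. ] turn z 0.03
shift mm after turn [ -0.8   0.2 170. ]
levelling rotvec deg (tool) [-0.3   0.11  0.03]
```

View pics/s1.png

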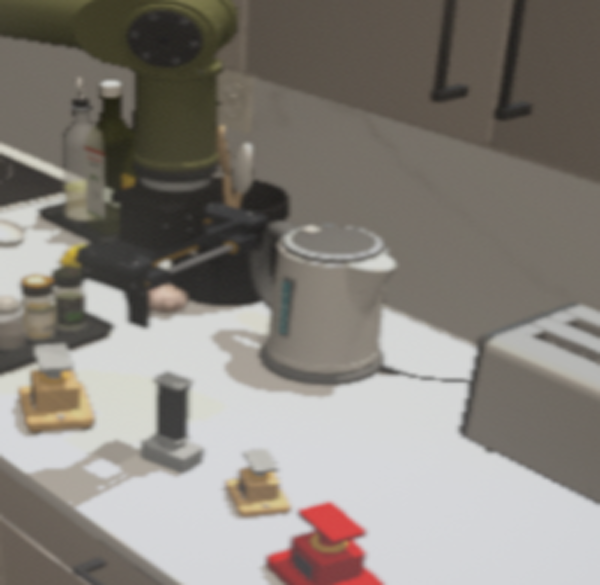

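The hand is over the pounder (s1 shows it at about (172,420)). I'll grip higher than the nominal 80 mm, at about 97 mm up. At 80 mm the gripper body would sit 11 mm into the cap.

```bash
python3 -m handwheel '[[0.087,0,0,0.05,-0.3,0.1,0],[0.087,0,0,0.05,0,0,0],[0.087,0,0,0.045,0,0,0],[0.087,0,0,0.025,0,0,0],[0.087,0,0,0,0,0,0],[0.087,0,0,0,0,0,0]]' 30
python3 -c "
from h import *
to([.467,-.406,.078],10.5)"
python3 -m handwheel '[[0.01,0,0,0,0,0,0],[0.01,0,0,0,0,0,0],[0.01,0,0,0,0,0,0],[0.01,0,0,0,0,0,0],[0.01,0,0,0,0,0,0],[0.01,0,0,0,0,0,0]]' 30
python3 -c "
from h import *
to([.467,-.406,.078],10.5)"
```

```text
time: 4.4
position: [0.4715, -0.3996, 0.0809]
tool_rot: [1.994, 2.423, 0.01]
ft_force: [1.1, -0.8, 0.6]
grip_width: 1.001
grip_force: 0.0
t 4.40 p [ 0.4715 -0.3996  0.0809] yaw(tool y) 11.10 zaxis [ 0.0069  0.0026 -1.    ] F [ 1.1 -0.8  0.6] w 87.0 g 0.0 q [-0.06  0.5   0.93  1.73 -0.45  1.14  1.2 ]
shift mm before turn [-5.4 -5.7  2.9] turn z 0.6
shift mm after turn [-5.5 -5.6  2.9]
levelling rotvec deg (tool) [ 0.41 -0.07  0.6 ]
time: 5.15
position: [0.47, -0.4005, 0.0795]
tool_rot: [1.997, 2.422, 0.008]
ft_force: [-0.2, 0.7, -0.5]
grip_width: 0.401
grip_force: 0.0
t 5.15 p [ 0.47   -0.4005  0.0795] yaw(tool y) 10.98 zaxis [ 0.0048  0.0028 -1.    ] F [-0.2  0.7 -0.5] w 34.9 g 0.0 q [-0.06  0.5   0.93  1.73 -0.45  1.14  1.2 ]
shift mm before turn [-4.9 -4.   1.5] turn z 0.48
shift mm after turn [-4.9 -3.9  1.5]
levelling rotvec deg (tool) [ 0.3  -0.1   0.48]
```

```bash
python3 -m handwheel '[[0.035,-0.005,-0.003,0.001,0.3,0,0.4],[0.035,0,0,0,0,0,0],[0.035,0,0,0,0,0,0],[0.005,0,0,0,0,0,0],[0.005,0,0,0,0,0,0],[0.005,0,0,0,0,0,0],[0.005,0,0,0,0,0,0],[0.005,0,0,0,0,0,0]]' 40
python3 -c "
from h import *
to([.467,-.406,.078],10.5)"
```

```text
time: 6.15
position: [0.4682, -0.4058, 0.0785]
tool_rot: [-2.006, -2.416, -0.002]
ft_force: [1.0, 1.0, -0.2]
grip_width: 0.228
grip_force: 39.7
t 6.15 p [ 0.4682 -0.4058  0.0785] yaw(tool y) 10.59 zaxis [-1.0e-04  1.9e-03 -1.0e+00] F [ 1.   1.  -0.2] w 19.8 g 39.7 q [-0.05  0.51  0.93  1.72 -0.45  1.14  1.2 ]
shift mm before turn [-0.  -1.2  0.5] turn z 0.09
shift mm after turn [-0.  -1.2  0.5]
levelling rotvec deg (tool) [ 0.01 -0.11  0.09]
```

Gripped on the handle: opening 19.8 mm, grip force 40 N. Taking the pounder's own camera position as reference makes both cameras agree, giving TCP targets of dark (0.4188, 0.1439) and pale (0.4318, -0.2405). Lifting and carrying to the dark side.

```bash
python3 -m handwheel '[[0.005,0,0,0,0,0,0],[0.005,0,0,-0.03,0,0,0],[0.005,0,0,-0.05,0,0,0],[0.005,0,0,-0.05,0,0,0],[0.005,0,0,-0.03,0,0,0],[0.005,0,0,0,0,0,0]]' 60
python3 -m handwheel '[[0.005,0.025,0.0025,0,0,0,0],[0.005,0.05,0.0047,0,0,0,0],[0.005,0.05,0.0047,0,0,0,0],[0.005,0.05,0.0047,0,0,0,0],[0.005,0.05,0.0047,0,0,0,0],[0.005,0.05,0.0047,0,0,0,0],[0.005,0.05,0.0047,0,0,0,0],[0.005,0.05,0.0047,0,0,0,0],[0.005,0.05,0.0047,0,0,0,0],[0.005,0.05,0.0047,0,0,0,0],[0.005,0.05,0.0047,0,0,0,0],[0.005,0.025,0.0025,0,0,0,0]]'
python3 -m handwheel '[[0.005,0,0,0,0,0,-4],[0.005,0,0,0,0,0,-4],[0.005,0,0,0,0,0,0],[0.005,0,0,0,0,0,0]]'
python3 -c "
from h import *
to([.4188,.1439,.224],18.6)"
```

```text
time: 6.9
position: [0.4684, -0.4071, 0.2398]
tool_rot: [2.006, 2.415, 0.002]
ft_force: [0.7, -0.2, -5.8]
grip_width: 0.232
grip_force: 59.7
time: 8.4
position: [0.4157, 0.1465, 0.2365]
tool_rot: [-2.0, -2.419, 0.005]
ft_force: [0.6, -1.6, -5.5]
grip_width: 0.225
grip_force: 59.8
time: 8.9
position: [0.4174, 0.1437, 0.2382]
tool_rot: [-1.834, -2.548, 0.001]
ft_force: [0.1, 0.8, -5.0]
grip_width: 0.229
grip_force: 59.8
t 8.90 p [0.4174 0.1437 0.2382] yaw(tool y) 18.52 zaxis [-2.3e-03  6.0e-04 -1.0e+00] F [ 0.1  0.8 -5. ] w 19.9 g 59.8 q [-0.9  -0.17  0.46  1.92  0.07  1.37 -0.14]
shift mm before turn [-0.2  1.4 14.2] turn z -0.08
shift mm after turn [-0.2  1.4 14.2]
levelling rotvec deg (tool) [-0.11 -0.07 -0.08]
```

```bash
python3 -m handwheel '[[0.005,0,0.0015,-0.03,-0.1,0,0],[0.005,0,0,-0.03,0,0,0],[0.005,0,0,0,0,0,0],[0.005,0,0,0,0,0,0]]'
python3 -m handwheel '[[0.005,0,0,0.06,0,0,0]]'
python3 -c "
from h import *
s,R=st(); print(s['qd'].round(2))"
python3 -m handwheel '[[0.005,0,0,0,0,0,0]]'
python3 -m handwheel '[[0.005,0,0,0,0,0,0],[0.005,0,0,0,0,0,0]]'
python3 -c "
from h import *
to([.4188,.1439,.2335],18.6)"
```

```text
time: 9.4
position: [0.4189, 0.144, 0.298]
tool_rot: [-1.833, -2.55, -0.001]
ft_force: [-0.3, 0.5, -4.4]
grip_width: 0.227
grip_force: 59.8
time: 9.52
position: [0.4223, 0.1458, 0.2412]
tool_rot: [1.832, 2.548, 0.016]
ft_force: [0.8, 0.7, -4.9]
grip_width: 0.228
grip_force: 59.8
t 9.53 p [0.4223 0.1458 0.2412] yaw(tool y) 18.57 zaxis [ 0.0086  0.0066 -0.9999] F [ 0.8  0.7 -4.9] w 19.8 g 59.8 q [-0.9  -0.17  0.46  1.92  0.07  1.36 -0.14]
[ 0.03  0.21  0.1   0.92 -0.05 -1.    0.07]
time: 9.65
position: [0.4144, 0.1422, 0.233]
tool_rot: [-1.83, -2.546, 0.017]
ft_force: [-0.7, -1.1, -5.5]
grip_width: 0.229
grip_force: 59.8
time: 9.9
position: [0.4213, 0.1452, 0.2419]
tool_rot: [1.833, 2.549, 0.011]
ft_force: [0.4, -0.0, -5.0]
grip_width: 0.229
grip_force: 59.8
t 9.90 p [0.4213 0.1452 0.2419] yaw(tool y) 18.57 zaxis [ 0.0053  0.0045 -1.    ] F [ 0.4 -0.  -5. ] w 19.9 g 59.8 q [-0.9  -0.17  0.46  1.92  0.07  1.37 -0.14]
shift mm before turn [-0.4 -2.8  8.4] turn z -0.03
shift mm after turn [-0.4 -2.8  8.4]
levelling rotvec deg (tool) [ 0.37 -0.15 -0.03]
```

```bash
python3 -m handwheel '[[0.005,-0.0005,-0.0045,0.01,0.3,-0.15,0],[0.005,0,0,0.01,0,0,0],[0.005,0,0,0,0,0,0],[0.005,0,0,0,0,0,0],[0.005,0,0,0,0,0,0]]'
python3 -c "
from h import *
to([.4170,.1433,.222],18.6)"
```

```text
time: 10.52
position: [0.4158, 0.1427, 0.2198]
tool_rot: [-1.833, -2.55, 0.004]
ft_force: [0.6, 0.5, -4.7]
grip_width: 0.223
grip_force: 59.8
t 10.53 p [0.4158 0.1427 0.2198] yaw(tool y) 18.58 zaxis [-0.0022 -0.0015 -1.    ] F [ 0.6  0.5 -4.7] w 19.4 g 59.8 q [-0.9  -0.16  0.46  1.96  0.07  1.33 -0.14]
shift mm before turn [ 0.2  1.4 -2.2] turn z -0.02
shift mm after turn [ 0.2  1.4 -2.2]
levelling rotvec deg (tool) [-0.15  0.04 -0.02]
```

```bash
python3 -m handwheel '[[0.005,0,0.001,0.057,0,0,0]]'
python3 -m handwheel '[[0.005,0,0,0,0,0,0]]'
python3 -c "
from h import *
st()
K,D,R,t=cam('side')
im,d=grab('side','side2'); cv2.imwrite('pics/s2.png',cv2.resize(im[120:240,150:310],None,fx=4,fy=4,interpolation=cv2.INTER_CUBIC))"
```

```text
time: 10.65
position: [0.4216, 0.1455, 0.1668]
tool_rot: [1.83, 2.548, 0.016]
ft_force: [5.8, 3.9, 5.8]
grip_width: 0.222
grip_force: 59.8
time: 10.78
position: [0.4211, 0.1451, 0.1648]
tool_rot: [1.831, 2.547, 0.012]
ft_force: [4.5, 2.7, 8.5]
grip_width: 0.227
grip_force: 59.9
t 10.78 p [0.4211 0.1451 0.1648] yaw(tool y) 18.60 zaxis [ 0.0081  0.0034 -1.    ] F [4.5 2.7 8.5] w 19.7 g 59.9 q [-0.9  -0.11  0.48  2.03  0.06  1.2  -0.12]
```

View pics/s2.png

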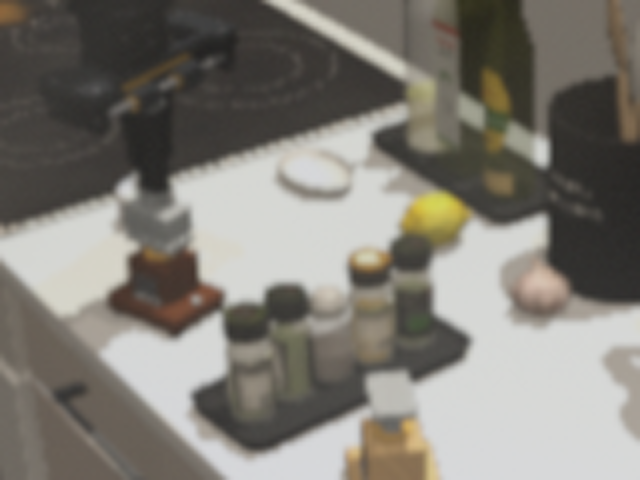

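Static depth is about 17–18.7 mm from force and TCP height, and the overshoot must have gone deeper, but that isn't proven. I'll raise the pounder and strike once more, slightly deeper. The jars stand untouched in the picture (x 225–430, y 240–420).

```bash
python3 -m handwheel '[[0.005,0,0,-0.03,0.1,-0.1,0],[0.005,0,-0.003,-0.028,0.1,0,0],[0.005,0,0,0,0,0,0],[0.005,0,0,0,0,0,0],[0.005,0,0,0,0,0,0],[0.005,0,0,0,0,0,0]]'
python3 -c "
from h import *
to([.4165,.1430,.222],18.6)"
```

```text
time: 11.58
position: [0.4132, 0.1418, 0.2195]
tool_rot: [-1.832, -2.549, 0.014]
ft_force: [-1.0, -0.6, -4.6]
grip_width: 0.225
grip_force: 60.0
t 11.57 p [0.4132 0.1418 0.2195] yaw(tool y) 18.58 zaxis [-0.0069 -0.0056 -1.    ] F [-1.  -0.6 -4.6] w 19.6 g 60.0 q [-0.9  -0.16  0.46  1.96  0.08  1.34 -0.14]
shift mm before turn [ 0.1  3.5 -2.5] turn z -0.02
shift mm after turn [ 0.1  3.5 -2.5]
levelling rotvec deg (tool) [-0.48  0.18 -0.02]
```

```bash
python3 -m handwheel '[[0.005,0,0.002,0,-0.2,0,0],[0.005,0,0,0,0,0,0],[0.005,0,0,0,0,0,0]]'
python3 -m handwheel '[[0.005,0,0.001,0.0595,0,0,0]]'
python3 -m handwheel '[[0.005,0,0,0,0,0,0]]'
python3 -m handwheel '[[0.005,0,0,-0.02,0.1,0,0],[0.005,0,-0.003,-0.014,0.1,0,0],[0.005,0,0,0,0,0,0],[0.005,0,0,0,0,0,0],[0.005,0,0,0,0,0,0]]'
python3 -c "
from h import *
to([.4185,.1440,.1855],18.6)"
```

```text
time: 11.95
position: [0.4155, 0.1426, 0.2205]
tool_rot: [1.833, 2.551, -0.007]
ft_force: [-0.1, -0.1, -4.9]
grip_width: 0.23
grip_force: 60.0
time: 12.08
position: [0.4215, 0.1455, 0.1651]
tool_rot: [1.83, 2.547, 0.014]
ft_force: [4.5, 3.3, 5.8]
grip_width: 0.227
grip_force: 60.0
time: 12.2
position: [0.4209, 0.1449, 0.1629]
tool_rot: [1.83, 2.547, 0.009]
ft_force: [5.1, 3.2, 8.6]
grip_width: 0.227
grip_force: 60.0
time: 12.82
position: [0.413, 0.1416, 0.1941]
tool_rot: [-1.832, -2.549, 0.013]
ft_force: [0.3, 1.0, -5.0]
grip_width: 0.225
grip_force: 60.0
t 12.82 p [0.413  0.1416 0.1941] yaw(tool y) 18.59 zaxis [-0.007  -0.0055 -1.    ] F [ 0.3  1.  -5. ] w 19.6 g 60.0 q [-0.9  -0.15  0.47  2.    0.07  1.29 -0.13]
shift mm before turn [0.5 6.1 8.5] turn z -0.01
shift mm after turn [0.5 6.  8.6]
levelling rotvec deg (tool) [-0.48  0.17 -0.01]
```

```bash
python3 -m handwheel '[[0.005,0,0.005,0.006,-0.45,0.15,0],[0.005,0,0,0,0,0,0],[0.005,0,0,0,0,0,0]]'
python3 -m handwheel '[[0.005,0,0,0.003,0,0,0],[0.005,0,0,0,0,0,0],[0.005,0,0,0,0,0,0]]'
python3 -m handwheel '[[0.005,0,0,0.0015,0,0,0],[0.005,0,0,0,0,0,0],[0.005,0,0,0,0,0,0]]'
python3 -m handwheel '[[0.005,0,0,0.0015,0,0,0],[0.005,0,0,0,0,0,0],[0.005,0,0,0,0,0,0]]'
```

```text
time: 13.2
position: [0.4182, 0.1434, 0.1887]
tool_rot: [1.833, 2.551, 0.001]
ft_force: [-0.0, 0.2, -4.5]
grip_width: 0.223
grip_force: 60.0
time: 13.58
position: [0.4183, 0.1435, 0.186]
tool_rot: [1.833, 2.551, 0.002]
ft_force: [0.1, 0.0, -4.3]
grip_width: 0.231
grip_force: 60.0
time: 13.95
position: [0.4183, 0.1435, 0.1845]
tool_rot: [1.833, 2.55, 0.002]
ft_force: [-0.2, 0.7, -6.4]
grip_width: 0.229
grip_force: 60.0
time: 14.32
position: [0.4183, 0.1435, 0.183]
tool_rot: [1.833, 2.55, 0.001]
ft_force: [-0.2, -0.5, -4.9]
grip_width: 0.227
grip_force: 60.0
```

```bash
python3 -m handwheel '[[0.005,0,0,0.001,0,0,0],[0.005,0,0,0,0,0,0],[0.005,0,0,0,0,0,0]]'
python3 -m handwheel '[[0.005,0,0,0.001,0,0,0],[0.005,0,0,0,0,0,0],[0.005,0,0,0,0,0,0]]'
python3 -m handwheel '[[0.005,0,0,0.001,0,0,0],[0.005,0,0,0,0,0,0],[0.005,0,0,0,0,0,0]]'
python3 -m handwheel '[[0.005,0,0,0.001,0,0,0],[0.005,0,0,0,0,0,0],[0.005,0,0,0,0,0,0]]'
```

```text
time: 14.7
position: [0.4183, 0.1435, 0.182]
tool_rot: [1.833, 2.551, 0.002]
ft_force: [0.2, 0.2, -4.5]
grip_width: 0.225
grip_force: 60.0
time: 15.08
position: [0.4183, 0.1435, 0.181]
tool_rot: [1.833, 2.55, 0.002]
ft_force: [1.1, -0.1, -4.0]
grip_width: 0.224
grip_force: 60.0
time: 15.45
position: [0.4183, 0.1435, 0.18]
tool_rot: [1.833, 2.55, 0.002]
ft_force: [0.6, 0.4, -5.2]
grip_width: 0.224
grip_force: 60.0
time: 15.82
position: [0.4183, 0.1435, 0.179]
tool_rot: [1.833, 2.55, 0.001]
ft_force: [-0.0, 0.4, -5.4]
grip_width: 0.231
grip_force: 60.0
```

```bash
python3 -m handwheel '[[0.005,0,0,0.001,0,0,0],[0.005,0,0,0,0,0,0],[0.005,0,0,0,0,0,0]]'
python3 -m handwheel '[[0.005,0,0,0.001,0,0,0],[0.005,0,0,0,0,0,0],[0.005,0,0,0,0,0,0]]'
python3 -m handwheel '[[0.005,0,0,0.001,0,0,0],[0.005,0,0,0,0,0,0],[0.005,0,0,0,0,0,0]]'
python3 -c "
from h import *
im,d=grab('side','side3'); cv2.imwrite('pics/s3.png',cv2.resize(im[120:210,150:250],None,fx=6,fy=6,interpolation=cv2.INTER_CUBIC))"
```

```text
time: 16.2
position: [0.4184, 0.1435, 0.1783]
tool_rot: [1.833, 2.55, 0.002]
ft_force: [-0.5, -0.2, -1.8]
grip_width: 0.228
grip_force: 60.0
time: 16.58
position: [0.4184, 0.1435, 0.1771]
tool_rot: [1.833, 2.55, 0.002]
ft_force: [-1.3, -0.8, -0.5]
grip_width: 0.226
grip_force: 60.0
time: 16.95
position: [0.4184, 0.1435, 0.1761]
tool_rot: [1.833, 2.55, 0.002]
ft_force: [-1.2, -0.4, 0.0]
grip_width: 0.223
grip_force: 60.0
```

View pics/s3.png

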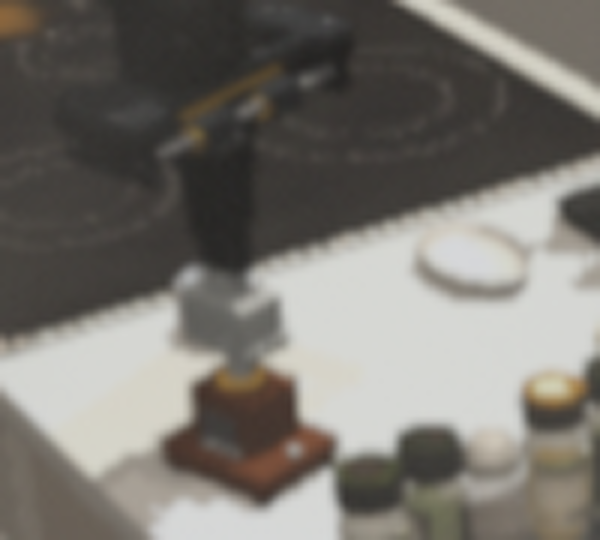

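Contact came at TCP z ≈ 0.1786, so the pounder slid about 4.9 mm up in the fingers when it hit the bottom stop. The second blow went 2 mm deeper and slipped about 2 mm more, which points to a hard stop. The underside is therefore at TCP z − 0.0736. The picture shows the head (230,310) sitting flush and upright on the plate. Now lifting and carrying over the jars to the pale cracker.

```bash
python3 -m handwheel '[[0.005,0,0,-0.02,0,0,0],[0.005,0,0,-0.03,0,0,0],[0.005,0,0,-0.015,0,0,0],[0.005,0,0,0,0,0,0]]'
python3 -m handwheel '[[0.005,-0.02,-0.0013,0,0,0,0],[0.005,-0.045,-0.003,0,0,0,0],[0.005,-0.045,-0.003,0,0,0,0],[0.005,-0.045,-0.003,0,0,0,0],[0.005,-0.045,-0.0025,0,0,0,0],[0.005,-0.042,-0.0242,0,0,0,0],[0.005,-0.042,-0.0242,0,0,0,0],[0.005,-0.042,-0.0242,0,0,0,0],[0.005,-0.03,-0.0172,0,0,0,0],[0.005,-0.0124,-0.0072,0,0,0,0],[0.005,0,0,0,0,0,0]]'
python3 -m handwheel '[[0.005,0,0,0,0,0,8.7],[0.005,0,0,0,0,0,8.7],[0.005,0,0,0,0,0,8.7],[0.005,0,0,0,0,0,8.7],[0.005,0,0,0,0,0,8.7],[0.005,0,0,0,0,0,0],[0.005,0,0,0,0,0,0]]'
python3 -c "
from h import *
to([.4318,-.2405,.1936],-25.1)"
```

```text
time: 17.5
position: [0.4188, 0.1437, 0.2413]
tool_rot: [1.833, 2.55, 0.004]
ft_force: [-0.5, -0.4, -5.6]
grip_width: 0.225
grip_force: 60.0
time: 18.88
position: [0.4304, -0.2417, 0.2397]
tool_rot: [-1.837, -2.548, 0.0]
ft_force: [0.5, 0.1, -5.1]
grip_width: 0.227
grip_force: 60.0
time: 19.75
position: [0.4316, -0.24, 0.2404]
tool_rot: [-2.645, -1.694, -0.001]
ft_force: [-0.4, -0.1, -5.2]
grip_width: 0.227
grip_force: 60.0
t 19.75 p [ 0.4316 -0.24    0.2404] yaw(tool y) -24.71 zaxis [ 5.e-04  7.e-04 -1.e+00] F [-0.4 -0.1 -5.2] w 19.8 g 60.0 q [-0.54 -0.09  0.96  1.83  0.07  1.36 -0.03]
shift mm before turn [-0.5  0.4 46.8] turn z 0.39
shift mm after turn [-0.4  0.4 46.8]
levelling rotvec deg (tool) [ 0.01 -0.05  0.39]
```

```bash
cat > m2.py <<'E'
from h import *
import sys
tag=sys.argv[1]; s,R=st(); p=s["position"]; u=p[2]-.0736
for n in("top","side"):
    im,d=grab(n,tag+n); q=cloud(n,d).reshape(-1,3)
    near=np.linalg.norm(q[:,:2]-p[:2],axis=1)<.055
    for nm,a,b in(("headtop",u+.022,u+.036),("head",u+.004,u+.036),("plate",.096,.110),("foot",.018,.032)):
        g=q[near&(q[:,2]>a)&(q[:,2]<b)]
        if len(g)>8:
            r=cv2.minAreaRect((g[:,:2]*1000).astype(np.float32)); print(n,nm,len(g),'z %.4f'%np.median(g[:,2]),np.round(r[0],1),np.round(r[1],1),round(r[2],1))
E
python3 m2.py a
python3 -c "
import cv2
a=cv2.imread('pics/aside.png')[130:255,190:315]; b=cv2.imread('pics/atop.png')[170:260,240:340]
cv2.imwrite('pics/a.png',cv2.hconcat([cv2.resize(a,(400,400),interpolation=2),cv2.resize(b,(400,400),interpolation=2)]))"
```

```text
t 19.75 p [ 0.4316 -0.24    0.2404] yaw(tool y) -24.71 zaxis [ 5.e-04  7.e-04 -1.e+00] F [-0.4 -0.1 -5.2] w 19.8 g 60.0 q [-0.54 -0.09  0.96  1.83  0.07  1.36 -0.03]
top foot 13 z 0.0226 [ 450.2 -197.8] [ 3.5 59.5] 66.9
side headtop 94 z 0.1973 [ 430.8 -244.2] [60.  35.2] 64.8
side head 165 z 0.1923 [ 430.9 -244.2] [60.1 35.5] 65.2
side plate 136 z 0.1057 [ 432.1 -244. ] [67.5 35.9] 63.4
side foot 202 z 0.0252 [ 430.6 -245.6] [93.8 76.3] 61.9
```

View pics/a.png

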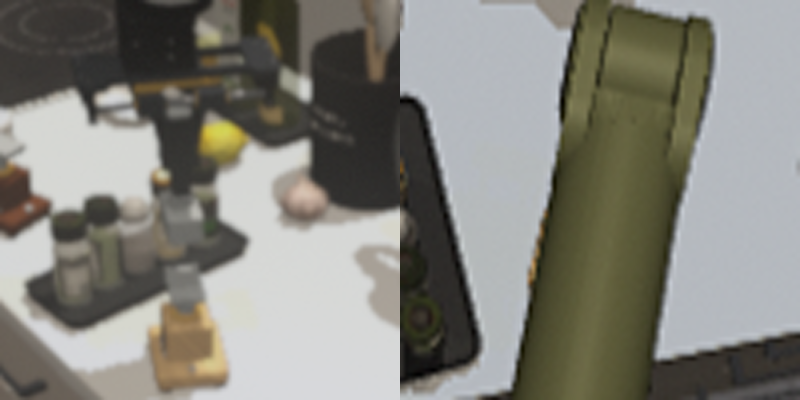

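Run:
```python
from h import *
d=np.load("pics/aside.npy"); C=cloud("side",d)
# drop flying pixels: keep pixels whose 3x3 depth range is small; fit 36x60 box by percentile extents in plate axes
rng=cv2.dilate(d,np.ones((3,3)))-cv2.erode(d,np.ones((3,3)))
a=np.radians(-25.0); ex=np.array([np.cos(a),np.sin(a)]); ey=np.array([-ex[1],ex[0]])
u=.2404-.0736
for nm,lo,hi in(("plate",.1025,.109),("headtop",u+.026,u+.034),("foot",.02,.03)):
  for tag,thr in(("all",9),("clean",.02)):
    g=C[(C[...,2]>lo)&(C[...,2]<hi)&(rng<thr)&(np.linalg.norm(C[...,:2]-[.431,-.243],axis=-1)<.065)]
    g=g[:,:2]; x=g@ex*1e3; y=g@ey*1e3
    print(nm,tag,len(g),'x',x.min().round(1),x.max().round(1),'y',y.min().round(1),y.max().round(1), 'sorted y',np.sort(y)[:4].round(1),np.sort(y)[-4:].round(1))
for nm,P in(("headcam",(.4308,-.2442)),("platetop",(.4297,-.2392))): print(nm,np.array(P)@ex*1e3,np.array(P)@ey*1e3)
```

```text
plate all 110 x 476.6 513.3 y -72.5 -5.4 sorted y [-72.5 -69.9 -68.3 -66.3] [-8.6 -7.5 -6.4 -5.4]
plate clean 65 x 479.9 509.1 y -72.5 -14.4 sorted y [-72.5 -68.3 -66.1 -65.5] [-16.4 -15.1 -14.9 -14.4]
headtop all 75 x 476.1 511.3 y -68.7 -9.2 sorted y [-68.7 -68.2 -66.8 -66.5] [-17.2 -13.5 -10.2  -9.2]
headtop clean 48 x 478.3 506.3 y -68.7 -31.5 sorted y [-68.7 -66.5 -65.4 -65.3] [-39.5 -37.3 -36.7 -31.5]
foot all 196 x 457.6 532.8 y -89.6 8.2 sorted y [-89.6 -88.  -87.9 -86.5] [3.3 5.1 7.7 8.2]
foot clean 134 x 460.2 527.3 y -89.6 1.4 sorted y [-89.6 -88.  -87.9 -86.5] [-9.5 -3.8 -1.6  1.4]
headcam 493.6407741724676 -39.2564144364566
platetop 490.5307442980238 -35.1897555891881
```

In the same side image the head and plate agree to about 1.3 mm in x and 0.2°. Descending gently to a 1 cm gap.

```bash
python3 -m handwheel '[[0.005,-0.0005,0.0008,0.012,0,0,0.3],[0.005,0,0,0.015,0,0,0],[0.005,0,0,0.01,0,0,0],[0.005,0,0,0.006,0,0,0],[0.005,0,0,0.003,0,0,0],[0.005,0,0,0.002,0,0,0],[0.005,0,0,0,0,0,0],[0.005,0,0,0,0,0,0],[0.005,0,0,0,0,0,0]]'
python3 -c "
from h import *
to([.4321,-.2408,.1886],-25.0)"
```

```text
time: 20.98
position: [0.4323, -0.2415, 0.193]
tool_rot: [2.652, 1.683, 0.002]
ft_force: [0.8, -0.7, -4.4]
grip_width: 0.227
grip_force: 60.0
t 20.98 p [ 0.4323 -0.2415  0.193 ] yaw(tool y) -25.21 zaxis [ 1.5e-03  4.0e-04 -1.0e+00] F [ 0.8 -0.7 -4.4] w 19.7 g 60.0 q [-0.53 -0.03  0.99  1.9   0.03  1.26  0.01]
shift mm before turn [ 0.6 -0.5  4.4] turn z -0.21
shift mm after turn [ 0.6 -0.5  4.4]
levelling rotvec deg (tool) [ 0.07 -0.06 -0.21]
```

```bash
python3 -m handwheel '[[0.005,0.0005,-0.0002,0.002,0,0,-0.2],[0.005,0,0,0.0024,0,0,0],[0.005,0,0,0,0,0,0],[0.005,0,0,0,0,0,0],[0.005,0,0,0,0,0,0],[0.005,0,0,0,0,0,0]]'
python3 m2.py b
python3 -c "
import cv2
a=cv2.imread('pics/bside.png')[150:260,190:300]
cv2.imwrite('pics/b.png',cv2.resize(a,(600,600),interpolation=2))"
```

```text
time: 21.72
position: [0.4322, -0.2409, 0.1885]
tool_rot: [2.65, 1.688, 0.002]
ft_force: [0.2, 0.4, -4.3]
grip_width: 0.226
grip_force: 60.0
t 21.73 p [ 0.4322 -0.2409  0.1885] yaw(tool y) -25.01 zaxis [ 1.2e-03  4.0e-04 -1.0e+00] F [ 0.2  0.4 -4.3] w 19.7 g 60.0 q [-0.53 -0.03  0.99  1.9   0.02  1.25  0.01]
side headtop 97 z 0.1447 [ 432.3 -243.3] [63.5 35. ] 65.2
side head 160 z 0.1414 [ 432.7 -244. ] [64.2 36.9] 64.5
side plate 63 z 0.1041 [ 431.5 -244.3] [62.5 35.4] 65.0
side foot 216 z 0.0255 [ 431.8 -244.2] [99.1 75.7] 63.1
```

View pics/b.png

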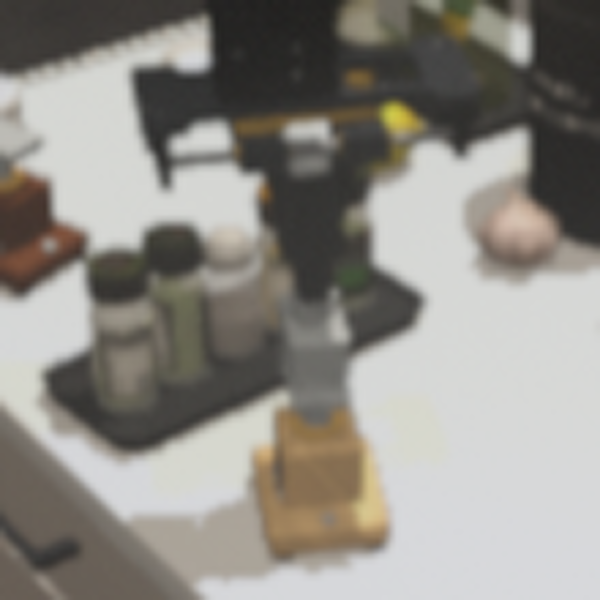

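The picture shows the head (318,355) directly above the plate and parallel to it. The hand is well clear and the jars are in place. The camera height (head top 0.1447 m) puts the underside at 0.115 m, 1 cm above the plate. Handing in.

```bash
python3 -c "
from h import *
s,R=st(); print(np.abs(s['qd']).max()); print(ctrl.close_job())"
```

```text
t 21.82 p [ 0.4323 -0.2409  0.1885] yaw(tool y) -25.01 zaxis [ 1.2e-03  4.0e-04 -1.0e+00] F [ 0.2  0.6 -4.9] w 19.6 g 60.0 q [-0.53 -0.03  0.99  1.9   0.02  1.25  0.01]
0.0019051715122117617
the job is handed in; nothing more can be done
None
```

I handed the job in at 21.8 s: I struck the dark cracker briskly twice (bottoming out inferred from the pounder slipping in the grip, not seen), and the pounder is now held still, upright and aligned to 1–2 mm about 1 cm above the pale plate, with the jars I could see still in place.

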